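# Shut the colorimeter on its blank and uncap the reagent bottle

### The arm

A 6-joint arm with a two-finger parallel gripper is mounted at the origin on the work surface. World frame = base frame: x ahead of the robot, y to its left, z up, the work surface at z = 0. Lengths are in m, angles in rad, forces in N, time in s.
With the tool pointing down it reaches from about 0.35 to 0.775 m from the base axis. Payload 5.5 kg.
Tool frame: the origin (TCP) lies on the centre line of the jaws, within the pads' length; the fingertips stand 11 mm ahead of it and the grasp point (between the pads) lies 8 mm behind it; z points along the fingers, y is the direction in which the jaws open and shut (so a half turn about z gives the same grasp; the last joint's range is limited). The gripper opens to 85 mm and grips with 20 to 120 N. Pads are 22 mm wide; open, the fingers measure 114 mm over their backs; the gripper's body (76 mm by 85 mm) begins 54 mm behind the grasp point. The pads swing forward as they close: fully open they stand 13 mm farther back than shut.
Start: joints at [-1.489, 0.313, 0.046, 1.304, 0, 1.431], TCP at [0.126, -0.561, 0.213] pointing down, gripper open.
Joint ranges: [-2.76, 2.76], [-0.86, 1.69], [-1.03, 1.26], [-2.2, 2.34], [-1.47, 1.5], [-3.14, 3.14]. Speed limits (rad/s): [2.57, 2.57, 3.14, 3.14, 3.14, 3.14].

### API

Orientations are given as a unit quaternion [w, x, y, z].
In Python, from workcell import env, imaging, order gives the robot as it stands. The module is installed in compiled form; this text tells all that it offers.
- The arm moves only by the tool move_arm, never from a script. Its argument "deltas" is one flat list of numbers, 7 for each row, row after row: the gripper's target within -1 to 1 (shut at 1, half-way at 0, fully open at -1), then the shift along the tool's x, y, z in m, then the turn, a rotation vector about the tool's x, y, z in degrees. In form: [jaw, tx, ty, tz, ax, ay, az, jaw, tx, ty, tz, ax, ay, az, ...]. A call has 1 to 10 rows; each row shifts and turns the commanded pose from where the row before left it, along the tool's axes as they then stand; what a row does not reach is not made up. A row lasts 1/8 s, in which the tool goes at most 62.5 mm and 10.7 degrees, less where a joint would pass 70% of its speed; a pose out of reach is approached as far as the arm can. A call is refused whole if a number of a shift passes 0.0625 or a number of a turn 10.7, either way. A call with a gripper value outside its range is refused whole. The fingers move at their own pace and stop on an object; "squeeze" is the grip in N (left out, the last holds). Time passes only in rows, so rows that do not move let the fingers close. It gives the time, the measured TCP pose, the force and the opening at its end, in the units of the state.
- env.get_state(): the state, without advancing time (a new reading comes with each control period).
- imaging.read_camera(name): name is "scene" or "top"; returns a dict with "img" (420x560x3 uint8, red, green, blue), "z_map" (420x560 float32, m along the optical axis (not along the pixel's ray), 0 where there is no reading), "fx", "fy", "cx", "cy" (pixels), "dist" ([k1, k2, p1, p2, k3] as OpenCV has them; the pictures are not rectified), "rvec" (rotation vector, rad) and "tvec" (3), from world to camera coordinates, as OpenCV has them. Camera axes: x right, y down, z forward; pixel columns grow to the right and rows downward; lengths in m; the calibration is good to about 2 mm. A picture is of the moment at which its call begins.
- order.hand_in(): hands the job in, once; it reports no verdict.
Trained networks look in a picture, given as the dict that the camera call returned (one of the last four; its "shot" number tells which), for a name from the list of things; names that differ only in an ending like _2 or _b are one class to them, and where a whole thing is asked for, a point or a joint stands for the part that bears it (a point fixed in the world has none). Each returns a list of dicts, best first, with "confidence" (0 to 1); they miss things now and then, are a little off and sometimes report something else, mostly with a low value. They report only what shows in the picture. A call takes as long as a camera call. They do not tell look-alikes from the thing itself.
- imaging.recognise(picture, thing): "centre" ([column, row] in pixels, amid what is visible of it).
- imaging.cut_out(picture, thing): "mask" (420x560 bool, what is visible of it) and "centre" ([column, row] in pixels, amid what is visible of it).
The state is a dict: "clock": time; "joint_pos": joint angles; "qvel": joint speeds; "tau": joint torques, N m; "tcp_pos": TCP position; "orientation": TCP orientation; "wrist_force": force on the tool from outside, world axes, zero at the start; "ft_torque": the same for the moment, N m; "finger_gap": finger opening in m.
Only numpy, scipy, OpenCV 4.12 (cv2) and the standard library are available. Lean on these libraries where they do the work, as an engineer would, in place of code of your own. Each camera call takes 0.05 s, during which the arm holds its last target.

### The job

The blank of deionised water is already in the colorimeter: shut its open hinged lid and press until it snaps fully home past the catch, so that it can zero. Then open the squat reagent bottle with the broad ribbed cap, ready for dosing: push its safety cap down, turn it anticlockwise while it is down until it is free, and lift it off, leaving the bottle standing upright on the bench about where it is. A clean cap is never put down: finish still holding it level, steady, about 5 cm clear of the bottle and straight above its open mouth; leave the water bottle, the amber bottle and the tube rack alone.

Things in the scene. Friction and masses are not known exactly. Their poses are not given: they have to be found in the camera images.
- lid (a joint): hinge of the colorimeter's cell lid, rad: 0 = fully shut, grows as it opens (starts 0.8 to 1.3, stop at 1.75). The hinge is stiff: the lid stays where it is left. From about 0.13 rad a spring catch at its front edge resists (about 6 N needed at lid_press); below about 0.06 rad it snaps to 0. The lid is a dark grey shallow cover, 70 mm from hinge to front edge, 64 mm wide, 16.5 mm high
- lid_press (a point): point on the lid's outer (upper) face, mid-width, 55 mm from the hinge line and 15 mm from the front edge, where to push; it moves with the lid. z = out of that face (up when shut), x = from the front edge to the hinge, y along the hinge. When shut it is 76.5 mm above the bench; in front of the lid, towards the robot, stands only a small catch housing, 3 mm lower than the lid's face
- lid_hinge (a point): mid-point of the lid's hinge line, 60 mm above the bench, moving with the lid; y lies along the hinge. The hinge is on the side of the instrument away from the robot; from it lid_press is 55 mm along the lid's -x and 16.5 mm along its z
- colorimeter: light grey bench instrument, fixed, 200 (x) x 150 (y) x 56 mm high, with display and keys on the half towards -x (the robot's side) and the cell lid on the other half. Origin at the centre of its underside, on the bench; x points from keys to lid, z up. The hinge line is at x = 75 mm
- reagent: squat white plastic reagent bottle with a paper label, loose, about 0.3 to 0.6 kg, round, 72 mm across up to 74 mm high, then a shoulder that slopes in to 48 mm across at 90 mm high and to the neck (33 mm across). Origin at the centre of its underside, z up. It stands by friction alone: it turns with the cap unless it is pressed down on the bench
- reagent_mouth (a point): centre of the bottle's mouth, the top of its neck, 132 mm above its underside; z up. Three hooks round the neck hold three lugs in the cap; a spring disc in the cap pushes it up. The cap turns only while pushed down at least 2.5 mm, which takes about 10 N; it bottoms at 4.5 mm with 12 N (15 to 20 N holds it well down)
- cap_center (a point): centre of the black ribbed safety cap, on its axis, half-way up; z up. Round, 48 mm across, 28 mm high, 30 g, a loose body seated on the bottle's neck: this point is then 127 mm above the bottle's underside, the cap's top at 141 mm, its lower edge at 113 mm. Turned 35 to 85 degrees anticlockwise seen from above (aim at 60), while pushed down, it is free and lifts straight off; clockwise it cannot turn
- water_bottle: bystander: slim white plastic bottle with a small white cap, 62 mm across, 160 mm high; origin at the centre of its underside
- amber_bottle: bystander: brown glass bottle with a narrow neck, 72 mm across, 165 mm high; origin at the centre of its underside
- tube_rack: bystander: wooden test-tube rack, 200 (x) x 65 (y) mm, 98 mm high with its tubes; origin at the centre of its underside
There are look-alikes about, which are no part of the job. Of the things that look like the part that bears cap_center, the smallest one is meant.

How it is judged:
On the way, in this order (a step that is already met when the one before it is completed fails the run):
1. the colorimeter's lid is snapped shut (value of joint lid below 0.03 rad), for 0.2 s.
2. the cap is pushed down on the bottle by 2 mm or more (z of cap_center in the frame of reagent below 0.125 m), for 0.1 s.
3. the cap is turned on the neck by more than 30 degrees (angle between the x axis of cap_center and the x axis of reagent, either way round above 0.52 rad and z of cap_center in the frame of reagent below 0.135 m and horizontal distance between cap_center and reagent_mouth below 0.006 m), for 0.05 s.
At the end, for the whole second after the job is handed in: Lid shut (under 0.03 rad); bottle upright on the bench (tilt under 0.08 rad) within 50 mm of its start; cap held in the fingers, still, level within 15 degrees, touching the bottle nowhere, its lower edge 20 to 120 mm above the mouth, its centre within 25 mm of straight above it (value of joint lid below 0.03 rad and contact force between the fingers and cap above 1 N and contact force between cap and reagent below 0.1 N and z of cap_center in the frame of reagent_mouth between 0.034 and 0.134 m and horizontal distance between cap_center and reagent_mouth below 0.025 m and angle between cap_center's own z axis and vertical below 0.26 rad and linear speed of each of cap, reagent below 0.03 m/s and angle between reagent's own z axis and vertical below 0.08 rad and height (world z) of reagent below 0.006 m and distance of reagent from where it was at the start of the episode below 0.05 m); the arm keeps its last pose, push and grip.
It fails at once if the water bottle is moved or tipped (distance of water_bottle from where it was at the start of the episode above 0.03 m or angle between water_bottle's own z axis and vertical above 0.3 rad).
It fails at once if the amber bottle is moved or tipped (distance of amber_bottle from where it was at the start of the episode above 0.03 m or angle between amber_bottle's own z axis and vertical above 0.3 rad).
It fails at once if the tube rack is moved or tipped (distance of tube_rack from where it was at the start of the episode above 0.03 m or angle between tube_rack's own z axis and vertical above 0.3 rad).
It fails at once if the bottle is lifted off the bench or tipped over (height (world z) of reagent above 0.02 m or angle between reagent's own z axis and vertical above 0.35 rad).
It also fails if it takes over 53 s, if anything falls off the work surface, if the arm or the gripper's body presses on something with over 40 N, if the wrist force passes 120 N, or if a joint passes its speed limit or range.

## Working session

There is one attempt and no reset: what is moved stays moved. The work goes in short steps, Python scripts to look and compute and a tool call to move; the robot and the scene stay as the last step left them, time stands still between calls to the robot, and variables do not carry over. Pictures are saved under pics/ and viewed, and the job is handed in when it is done.

Besides the shell and the picture viewer there is one more tool, called after "Request:" as a command line: name --argument value ..., lists and objects as JSON in quotes. move_arm: Moves the arm, as the interface text tells. Its arguments: {"type":"object","properties":{"deltas":{"type":"array"},"squeeze":{"type":"number"}},"required":["deltas"]}

```bash
mkdir -p pics; cat > h.py <<'E'
import numpy as np, cv2
from workcell import env, imaging, order
def save(p,n): cv2.imwrite('pics/'+n, cv2.cvtColor(p['img'],cv2.COLOR_RGB2BGR))
def cloud(p,mask=None):
    h,w=p['z_map'].shape
    v,u=np.nonzero((p['z_map']>0)&(mask if mask is not None else True))
    K=np.array([[p['fx'],0,p['cx']],[0,p['fy'],p['cy']],[0,0,1]],float)
    n=cv2.undistortPoints(np.c_[u,v].astype(float).reshape(-1,1,2),K,np.array(p['dist'],float)).reshape(-1,2)
    z=p['z_map'][v,u]
    c=np.c_[n*z[:,None],z]
    R=cv2.Rodrigues(np.array(p['rvec'],float))[0]
    return (c-np.array(p['tvec']).ravel())@R, np.c_[u,v]
E
python3 - <<'E'
from h import *
s=env.get_state()
for k,v in s.items(): print(k,np.round(v,3))
for n in ['scene','top']:
    p=imaging.read_camera(n); save(p,n+'0.png')
    for t in ['lid','colorimeter','reagent','cap_center','water_bottle','amber_bottle','tube_rack']:
        for r in imaging.cut_out(p,t):
            P,_=cloud(p,r['mask'])
            print(n,t,round(r['confidence'],2),np.round(r['centre']),r['mask'].sum(),np.round(np.median(P,0),3),np.round(np.percentile(P,3,axis=0),3),np.round(np.percentile(P,97,axis=0),3))
E
```

```text
clock 0.0
joint_pos [-1.489  0.314  0.045  1.304 -0.     1.431]
qvel [ 0.    -0.001  0.001 -0.     0.001 -0.001]
tau [ 1.0000e-03 -4.8063e+01  2.9854e+01  1.9000e-02 -0.0000e+00 -0.0000e+00]
tcp_pos [ 0.126 -0.56   0.213]
orientation [-0.001  0.994  0.111  0.   ]
wrist_force [-0.087  0.489  0.603]
ft_torque [-0.003  0.021 -0.014]
finger_gap 0.085
scene lid 0.88 [230. 176.] 452 [ 0.543 -0.21   0.101] [ 0.52  -0.242  0.072] [ 0.565 -0.183  0.127]
scene colorimeter 0.57 [244. 178.] 2754 [ 0.514 -0.194  0.057] [ 0.386 -0.293  0.013] [ 0.585 -0.14   0.121]
scene reagent 0.7 [337. 264.] 928 [0.506 0.219 0.069] [0.47  0.18  0.008] [0.521 0.236 0.099]
scene reagent 0.47 [200. 142.] 778 [ 0.54  -0.425  0.085] [ 0.506 -0.452  0.007] [ 0.565 -0.412  0.163]
scene cap_center 0.71 [374. 252.] 464 [0.371 0.215 0.036] [0.338 0.187 0.008] [0.391 0.237 0.039]
scene cap_center 0.65 [300. 295.] 664 [0.614 0.211 0.036] [0.583 0.178 0.002] [0.638 0.234 0.039]
scene water_bottle 0.82 [211. 247.] 1163 [0.738 0.024 0.1  ] [ 0.708 -0.004  0.011] [0.76  0.036 0.161]
scene amber_bottle 0.97 [204. 144.] 840 [ 0.
[... 455 characters left out ...]
3 0.213 0.091]
top reagent 0.5 [223. 231.] 223 [0.483 0.18  0.079] [ 0.453  0.163 -0.005] [0.522 0.218 0.142]
top cap_center 0.69 [216. 194.] 222 [0.608 0.203 0.036] [0.583 0.176 0.027] [0.632 0.228 0.046]
top cap_center 0.56 [218. 230.] 171 [0.485 0.196 0.141] [0.465 0.176 0.09 ] [0.508 0.218 0.149]
top cap_center 0.54 [223. 268.] 243 [0.365 0.204 0.037] [0.338 0.179 0.024] [0.39  0.229 0.046]
top water_bottle 0.9 [273. 161.] 332 [0.721 0.004 0.116] [ 0.701 -0.024  0.008] [0.756 0.031 0.163]
top water_bottle 0.32 [407. 217.] 474 [ 0.53  -0.439  0.112] [ 0.499 -0.48   0.011] [ 0.564 -0.417  0.169]
top tube_rack 0.56 [142. 203.] 1349 [0.579 0.477 0.073] [0.485 0.449 0.007] [0.673 0.517 0.094]
```

```bash
python3 - <<'E'
import cv2
a=cv2.imread('pics/scene0.png');cv2.imwrite('pics/scene0b.png',cv2.resize(a,(784,588)))
a=cv2.imread('pics/top0.png');cv2.imwrite('pics/top0b.png',cv2.resize(a[120:320,120:440],(800,500)))
E
```

```text
(no output)
```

View pics/scene0b.png

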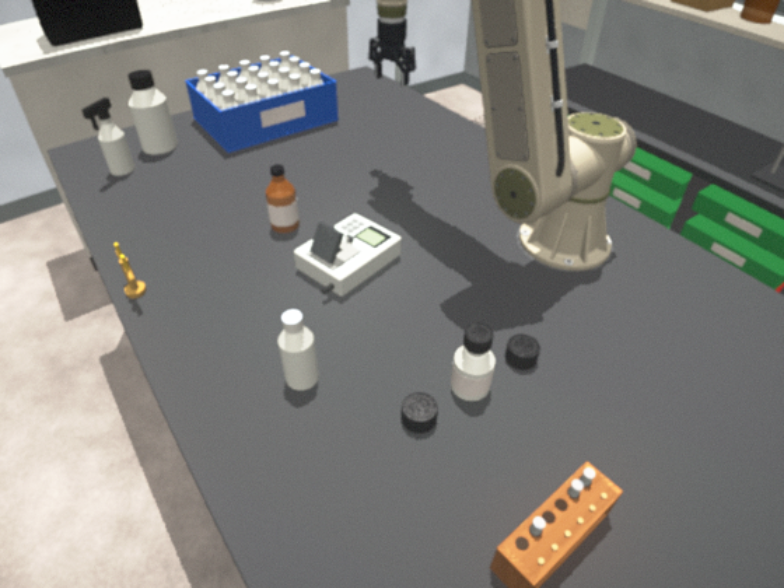

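View pics/top0b.png

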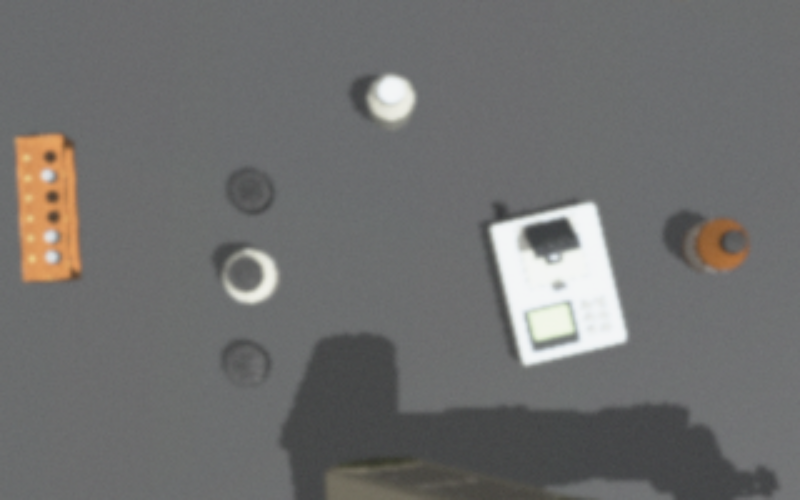

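The scene picture shows the capped bottle at about (337,265) of the original image, with loose look-alike caps at (300,295) and (374,252). The colorimeter is at (248,178) with its lid up, and the water bottle, amber bottle and rack stand clear. Next I fit the precise poses.

```bash
python3 - <<'E'
from h import *
from scipy.optimize import least_squares
S=imaging.read_camera('scene');T=imaging.read_camera('top')
for n,p in (('scene',S),('top',T)):
    P,uv=cloud(p)
    # cap top
    m=(abs(P[:,0]-.49)<.06)&(abs(P[:,1]-.2)<.06)
    Q=P[m]
    c=Q[(Q[:,2]>.134)&(Q[:,2]<.15)]
    print(n,'captop',len(c),c.mean(0).round(4),np.median(c[:,2]).round(4),c.min(0).round(3),c.max(0).round(3))
    (cx,cy),r=cv2.minEnclosingCircle(c[:,:2].astype(np.float32)); print('  circ',cx,cy,r)
    for lo,hi,rad in((.015,.07,.036),(.115,.136,.024)):
        b=Q[(Q[:,2]>lo)&(Q[:,2]<hi)]
        if len(b)>30:
            f=least_squares(lambda q:np.hypot(b[:,0]-q[0],b[:,1]-q[1])-rad,[.49,.2],loss='soft_l1',f_scale=.002)
            print('  cyl',lo,len(b),f.x.round(4),np.abs(f.fun).mean().round(4))
    # colorimeter top
    m=(abs(P[:,0]-.48)<.15)&(abs(P[:,1]+.22)<.13)&(P[:,2]>.048)&(P[:,2]<.063)
    rr=cv2.minAreaRect(P[m][:,:2].astype(np.float32)); print(n,'colorim',m.sum(),rr,np.median(P[m][:,2]))
    for r in imaging.cut_out(p,'lid')[:1]:
        L,_=cloud(p,r['mask']); k=L[L[:,2]>.066]
        mu=np.median(k,0); k=k[np.linalg.norm(k-mu,axis=1)<.05]
        mu=k.mean(0);u,s,vt=np.linalg.svd(k-mu,full_matrices=False); nrm=vt[2]*np.sign(vt[2][2])
        print('lid',r['confidence'],mu.round(4),nrm.round(3),(s/np.sqrt(len(k))).round(4),np.degrees(np.arccos(nrm[2])))
    m=(abs(P[:,0]-.54)<.08)&(abs(P[:,1]+.21)<.06)&(P[:,2]>.07); print('hi pts',P[m].min(0),P[m].max(0),m.sum())
E
```

```text
scene captop 290 [0.4879 0.2017 0.1414] 0.1419 [0.462 0.176 0.134] [0.51  0.224 0.145]
  circ 0.4863041043281555 0.1992924064397812 0.024966564029455185
  cyl 0.015 412 [0.4855 0.1996] 0.0007
  cyl 0.115 124 [0.4852 0.1993] 0.0008
scene colorim 1502 ((0.4781663417816162, -0.22924157977104187), (0.20269666612148285, 0.15441837906837463), 13.682040214538574) 0.057568219731983575
lid 0.67 [ 0.5427 -0.209   0.1004] [0.8   0.276 0.534] [0.0205 0.0197 0.0035] 57.75682852346444
hi pts [ 0.467596   -0.24958603  0.0703195 ] [ 0.57000393 -0.17934829  0.1311246 ] 494
top captop 151 [0.4878 0.1977 0.1415] 0.1416 [0.465 0.175 0.134] [0.508 0.222 0.15 ]
  circ 0.48748886585235596 0.19825486838817596 0.023867670446634293
top colorim 1769 ((0.47959744930267334, -0.23101821541786194), (0.20014417171478271, 0.1511429399251938), 13.494296073913574) 0.05625488720104094
lid 0.66 [ 0.5399 -0.2152  0.1077] [0.764 0.222 0.605] [0.022  0.0186 0.0045] 52.737481166703475
hi pts [ 0.46834197 -0.25139365  0.07040235] [ 0.57230769 -0.16748332  0.14212851] 291
```

Request:
move_arm --deltas '[1, 0.0503, -0.0246, 0, 0, 0, 0, 1, 0.0503, -0.0246, 0, 0, 0, 0, 1, 0.0503, -0.0246, 0, 0, 0, 0, 1, 0.0503, -0.0246, 0, 0, 0, 0, 1, 0.0503, -0.0246, 0, 0, 0, 0, 1, 0.0503, -0.0246, 0, 0, 0, 0, 1, 0.0503, -0.0246, 0, 0, 0, 0, 1, 0.0503, -0.0246, 0, 0, 0, 0, 1, 0.0503, -0.0246, 0, 0, 0, 0, 1, 0.0503, -0.0246, 0, 0, 0, 0]' --squeeze 40

```text
clock: 2.25
tcp_pos: [0.5645, -0.209, 0.2136]
orientation: [0.0, 0.994, 0.111, 0.0]
wrist_force: [0.6, -0.6, 0.5]
finger_gap: -0.0003
```

Request:
move_arm --deltas '[1, 0, 0, 0, 0, 0, 0, 1, 0, 0, 0, 0, 0, 0]'

```text
clock: 2.5
tcp_pos: [0.5628, -0.2102, 0.2131]
orientation: [0.0, 0.994, 0.111, -0.0]
wrist_force: [0.8, 0.6, 0.4]
finger_gap: -0.0001
```

```bash
cat >> h.py <<'E'
from scipy.spatial.transform import Rotation as Ro
def rot(s):
    q=np.array(s['orientation']); return Ro.from_quat(q[[1,2,3,0]])
H=np.array([.5519,-.2124,.06]); a=np.radians(13.6); U=np.array([np.cos(a),np.sin(a),0]);V=np.array([-np.sin(a),np.cos(a),0])
def lidrep():
    s=env.get_state(); d=np.array(s['tcp_pos'])-H
    print('t',s['clock'],'tcp',np.round(s['tcp_pos'],4),'u,v,tipz',np.round([d@U,d@V,s['tcp_pos'][2]-.011],4),'F',np.round(s['wrist_force'],1),'gap',s['finger_gap'],'j',np.round(s['joint_pos'],2))
    print(rot(s).as_matrix().round(3).tolist())
E
python3 - <<'E'
from h import *
lidrep()
p=imaging.read_camera('scene'); cv2.imwrite('pics/s1.png',cv2.resize(p['img'][100:240,150:370,::-1],(792,504),interpolation=cv2.INTER_CUBIC))
P,uv=cloud(p); d=P-H; 
m=(abs(d@V)<.034)&(d@U>-.07)&(d@U<.03)&(d[:,2]>.0)&(P[:,2]<.14)
k=np.c_[d@U,d@V,P[:,2]][m]
for zlo in np.arange(.06,.14,.008):
    q=k[(k[:,2]>=zlo)&(k[:,2]<zlo+.008)]
    if len(q): print(zlo.round(3),len(q),np.percentile(q[:,0],[5,50,95]).round(4),q[:,1].min().round(3),q[:,1].max().round(3))
E
```

```text
t 2.5 tcp [ 0.5628 -0.2102  0.2131] u,v,tipz [ 0.0111 -0.0004  0.2021] F [0.8 0.6 0.4] gap -9.823212729429119e-05 j [-0.49  0.36  0.12  1.33 -0.    2.43]
[[0.975, 0.221, -0.001], [0.221, -0.975, -0.0], [-0.001, -0.0, -1.0]]
0.06 133 [-0.0663 -0.0363  0.012 ] -0.034 0.034
0.068 46 [-0.0011  0.0097  0.0123] -0.029 0.033
0.076 65 [-0.0043  0.0056  0.0099] -0.033 0.032
0.084 58 [-0.0113  0.0002  0.0041] -0.033 0.032
0.092 58 [-0.0148 -0.0044 -0.0007] -0.031 0.033
0.1 67 [-0.0209 -0.0089 -0.0057] -0.033 0.033
0.108 59 [-0.027  -0.014  -0.0101] -0.033 0.032
0.116 70 [-0.0363 -0.0193 -0.0149] -0.033 0.033
0.124 57 [-0.0323 -0.0239 -0.0199] -0.032 0.033
```

Request:
move_arm --deltas '[1, 0, 0, 0.029, 0, 0, 0, 1, 0, 0, 0.029, 0, 0, 0, 1, 0, 0, 0.029, 0, 0, 0, 1, -0.012, 0, 0.0005, 0, 0, 0, 1, -0.008, 0, 0.0015, 0, 0, 0, 1, -0.008, 0, 0.0035, 0, 0, 0, 1, -0.008, 0, 0.005, 0, 0, 0, 1, -0.005, 0, 0.004, 0, 0, 0, 1, -0.005, 0, 0.0055, 0, 0, 0, 1, -0.004, 0, 0.005, 0, 0, 0]'

```text
clock: 3.8
tcp_pos: [0.5124, -0.2224, 0.1048]
orientation: [0.002, 0.994, 0.11, -0.001]
wrist_force: [-18.5, -0.2, 36.7]
finger_gap: -0.0
```

```bash
python3 - <<'E'
from h import *
lidrep()
p=imaging.read_camera('scene'); cv2.imwrite('pics/s2.png',cv2.resize(p['img'][100:240,150:370,::-1],(792,504),interpolation=cv2.INTER_CUBIC))
E
```

```text
t 3.8 tcp [ 0.5124 -0.2224  0.1048] u,v,tipz [-0.0408 -0.0005  0.0938] F [-18.5  -0.2  36.7] gap -2.82514136622062e-05 j [-0.55  0.34 -0.19  1.04 -0.    2.37]
[[0.976, 0.219, -0.002], [0.219, -0.976, -0.004], [-0.003, 0.003, -1.0]]
```

View pics/s2.png

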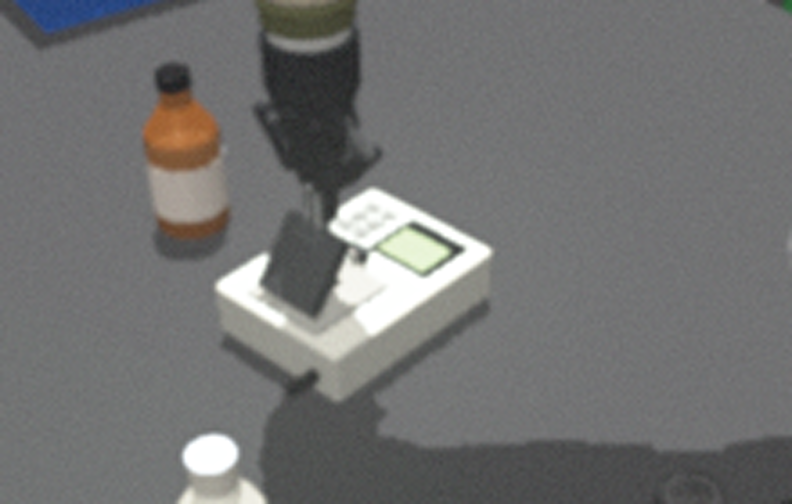

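```bash
python3 - <<'E'
from h import *
lidrep()
p=imaging.read_camera('scene'); 
a=cv2.resize(p['img'][130:210,190:290,::-1],(700,560),interpolation=cv2.INTER_CUBIC);cv2.imwrite('pics/s3.png',a)
for n in('scene','top'):
  p=imaging.read_camera(n)
  if n=='top': cv2.imwrite('pics/t3.png',cv2.resize(p['img'][180:280,290:400,::-1],(770,700),interpolation=cv2.INTER_CUBIC)[:600])
  P,uv=cloud(p); d=P-H; 
  m=(abs(d@V)<.034)&(d@U>-.09)&(d@U<.03)&(d[:,2]>.0)&(P[:,2]<.14)
  k=np.c_[d@U,d@V,P[:,2]][m]
  for zlo in np.arange(.06,.14,.008):
    q=k[(k[:,2]>=zlo)&(k[:,2]<zlo+.008)]
    if len(q): print(zlo.round(3),len(q),np.percentile(q[:,0],[5,50,95]).round(4),q[:,1].min().round(3),q[:,1].max().round(3))
E
```

```text
t 3.85 tcp [ 0.5113 -0.2225  0.1045] u,v,tipz [-0.0418 -0.0003  0.0935] F [-15.9  -0.4  26.8] gap 0.0001534683368526551 j [-0.55  0.34 -0.19  1.04 -0.01  2.37]
[[0.976, 0.219, -0.004], [0.219, -0.976, -0.004], [-0.004, 0.003, -1.0]]
0.06 134 [-0.074  -0.0361  0.0131] -0.034 0.034
0.068 59 [-0.0832  0.0067  0.0105] -0.033 0.033
0.076 74 [-0.0088  0.0022  0.0079] -0.034 0.032
0.084 67 [-0.0167 -0.004   0.0027] -0.031 0.032
0.092 72 [-0.0234 -0.011  -0.0056] -0.032 0.033
0.1 67 [-0.0333 -0.018  -0.0127] -0.032 0.032
0.108 70 [-0.0387 -0.0243 -0.0196] -0.033 0.033
0.116 71 [-0.0435 -0.0313 -0.0266] -0.033 0.033
0.124 18 [-0.0443 -0.034  -0.0312] -0.027 0.031
0.132 20 [-0.0465 -0.0329 -0.0304] -0.006 0.015
0.06 30 [-0.054   0.0142  0.023 ] -0.031 0.033
0.068 17 [-0.0027  0.0085  0.0128] -0.025 0.032
0.076 29 [-0.0048  0.0055  0.0105] -0.019 0.03
0.084 24 [-0.0127 -0.0018  0.0054] -0.007 0.031
0.092 13 [-0.0182 -0.0097 -0.002 ] 0.008 0.031
0.1 10 [-0.0228 -0.0153 -0.0073] 0.017 0.031
0.108 7 [-0.0248 -0.021  -0.0167] 0.016 0.031
```

View pics/s3.png

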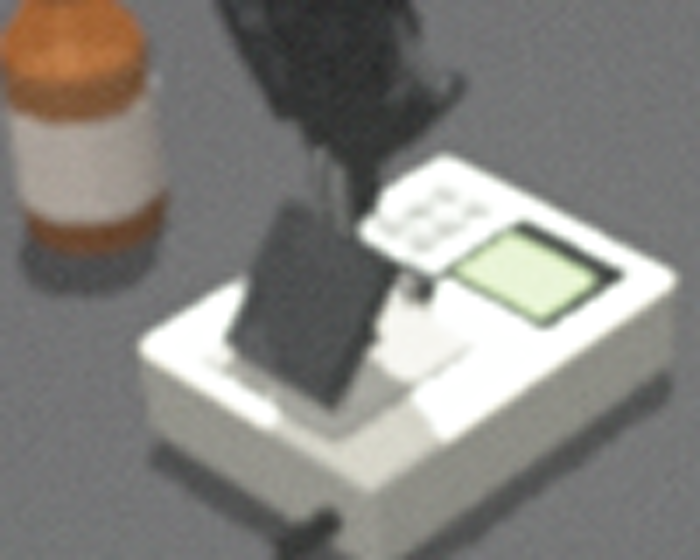

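View pics/t3.png

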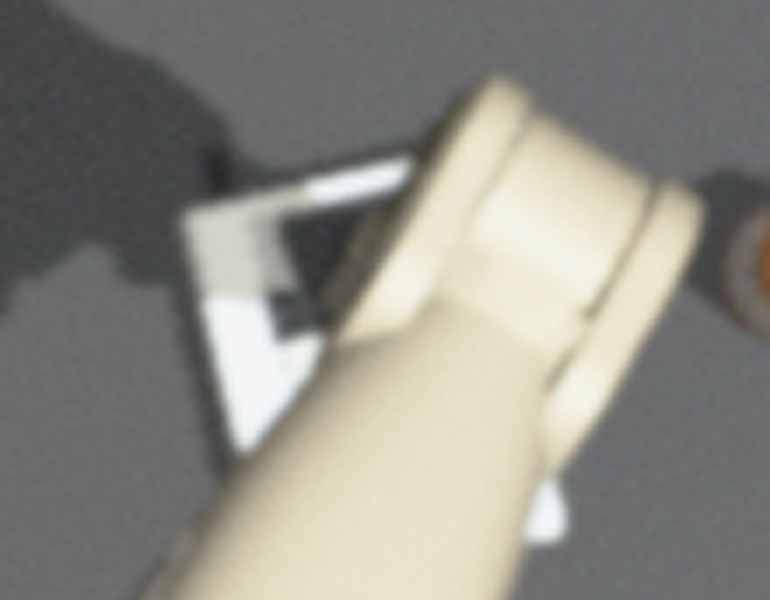

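The scene picture shows the lid, at about (232,172), still open at roughly 50°. The finger is on the robot side of its front edge, because the arm lagged and cut the corner. I'll back off, go round and pause between legs.

Request:
move_arm --deltas '[1, -0.015, 0, 0, 0, 0, 0, 1, 0, 0, 0, 0, 0, 0, 1, 0, 0, -0.03, 0, 0, 0, 1, 0, 0, -0.03, 0, 0, 0, 1, 0, 0, -0.01, 0, 0, 0, 1, 0, 0, 0, 0, 0, 0, 1, 0.03, 0, 0, 0, 0, 0, 1, 0.03, 0, 0, 0, 0, 0, 1, 0.02, 0, 0, 0, 0, 0, 1, 0, 0, 0, 0, 0, 0]'

```text
clock: 5.25
tcp_pos: [0.578, -0.2062, 0.169]
orientation: [-0.001, 0.994, 0.111, -0.001]
wrist_force: [-1.1, 0.4, -1.1]
finger_gap: -0.0002
```

```bash
python3 - <<'E'
from h import *
p=imaging.read_camera('scene'); lidrep()
a=cv2.resize(p['img'][130:210,190:290,::-1],(700,560),interpolation=cv2.INTER_CUBIC);cv2.imwrite('pics/s4.png',a)
P,uv=cloud(p); d=P-H; 
m=(abs(d@V)<.034)&(d@U>-.09)&(d@U<.05)&(d[:,2]>.0)&(P[:,2]<.18)
k=np.c_[d@U,d@V,P[:,2]][m]
for zlo in np.arange(.06,.18,.008):
    q=k[(k[:,2]>=zlo)&(k[:,2]<zlo+.008)]
    if len(q): print(zlo.round(3),len(q),np.percentile(q[:,0],[5,50,95]).round(4),q[:,1].min().round(3),q[:,1].max().round(3))
E
```

```text
t 5.3 tcp [ 0.5771 -0.2064  0.1693] u,v,tipz [ 2.590e-02 -1.000e-04  1.583e-01] F [-0.4  0.1  0.9] gap -0.0001486527049087306 j [-0.47  0.4   0.07  1.24 -0.    2.44]
[[0.975, 0.221, -0.003], [0.221, -0.975, 0.001], [-0.003, -0.002, -1.0]]
0.06 132 [-0.0776 -0.0333  0.0124] -0.03 0.034
0.068 53 [-0.084   0.0052  0.01  ] -0.031 0.033
0.076 72 [-0.0086  0.0019  0.0082] -0.03 0.033
0.084 81 [-0.0194 -0.0054  0.0001] -0.031 0.033
0.092 70 [-0.0257 -0.013  -0.0085] -0.032 0.032
0.1 71 [-0.0336 -0.0202 -0.0152] -0.031 0.032
0.108 77 [-0.0427 -0.0279 -0.0216] -0.03 0.033
0.116 65 [-0.0426 -0.035  -0.0294] -0.033 0.032
```

View pics/s4.png

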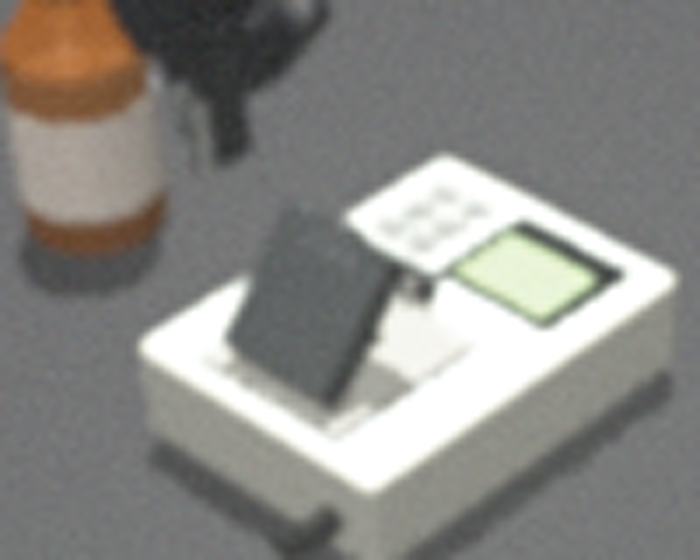

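Request:
move_arm --deltas '[1, -0.036, 0, 0, 0, 0, 0, 1, 0, 0, 0, 0, 0, 0, 1, 0, 0, 0.023, 0, 0, 0, 1, 0, 0, 0.023, 0, 0, 0, 1, 0, 0, 0, 0, 0, 0, 1, 0, 0, 0, 0, 0, 0]'

```text
clock: 6.05
tcp_pos: [0.5428, -0.2152, 0.126]
orientation: [0.0, 0.994, 0.111, 0.0]
wrist_force: [-0.4, -0.1, 0.5]
finger_gap: 0.0002
```

Request:
move_arm --deltas '[1, -0.003, 0, 0.006, 0, 0, 0, 1, -0.006, 0, 0.004, 0, 0, 0, 1, -0.005, 0, 0.003, 0, 0, 0, 1, -0.004, 0, 0.004, 0, 0, 0]'

```text
clock: 6.55
tcp_pos: [0.5246, -0.2191, 0.1083]
orientation: [0.0, 0.994, 0.111, 0.0]
wrist_force: [0.8, -0.0, -1.2]
finger_gap: -0.0001
```

```bash
python3 - <<'E'
from h import *
p=imaging.read_camera('scene'); lidrep()
a=cv2.resize(p['img'][130:210,190:290,::-1],(700,560),interpolation=cv2.INTER_CUBIC);cv2.imwrite('pics/s5.png',a)
E
```

```text
t 6.6 tcp [ 0.5239 -0.2189  0.1077] u,v,tipz [-0.0288  0.0003  0.0967] F [ 0.  -0.7 -0.3] gap 2.168409344443293e-05 j [-0.54  0.35 -0.16  1.06 -0.    2.38]
[[0.976, 0.22, -0.001], [0.22, -0.976, 0.0], [-0.001, -0.001, -1.0]]
```

View pics/s5.png

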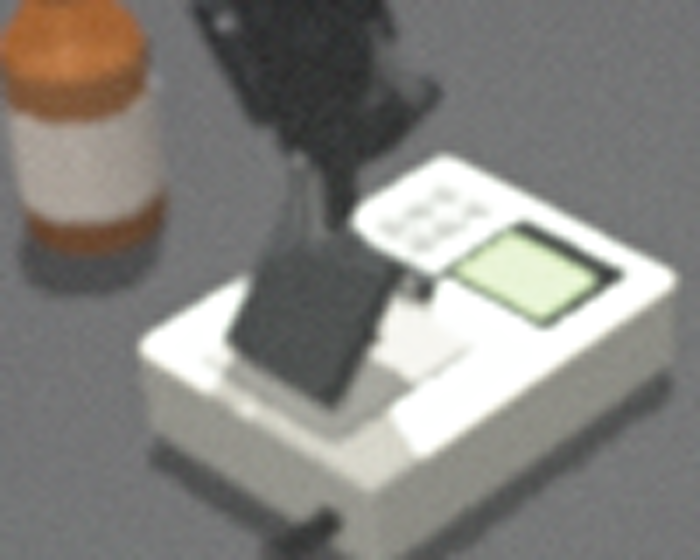

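```bash
python3 - <<'E'
from h import *
p=imaging.read_camera('scene'); lidrep()
K=np.array([[p['fx'],0,p['cx']],[0,p['fy'],p['cy']],[0,0,1]],float)
def pr(X): return cv2.projectPoints(np.array(X,float).reshape(-1,3),np.array(p['rvec'],float),np.array(p['tvec'],float),K,np.array(p['dist'],float))[0].reshape(-1,2)
q=pr([[.577,-.2064,.1583],[.577,-.2064,.1693],[.5239,-.2189,.0967],[.5239,-.2189,.16]]); print(q, (q-[190,130])*7)
R=cv2.Rodrigues(np.array(p['rvec'],float))[0]; print('cam',-R.T@np.array(p['tvec']).ravel())
P,uv=cloud(p); d=P-H; 
m=(abs(d@V)<.04)&(d@U>-.09)&(d@U<.05)&(d[:,2]>.02)&(P[:,2]<.22)
k=np.c_[d@U,d@V,P[:,2]][m]
for zlo in np.arange(.08,.22,.008):
    q=k[(k[:,2]>=zlo)&(k[:,2]<zlo+.008)]
    if len(q): print(zlo.round(3),len(q),np.percentile(q[:,0],[5,50,95]).round(4),np.percentile(q[:,1],[3,50,97]).round(3))
E
```

```text
t 6.65 tcp [ 0.5241 -0.2188  0.1079] u,v,tipz [-0.0285  0.0003  0.0969] F [ 0.4  0.4 -1. ] gap -0.0002084196272877524 j [-0.54  0.35 -0.16  1.06 -0.    2.38]
[[0.976, 0.22, -0.001], [0.22, -0.976, 0.0], [-0.001, -0.001, -1.0]]
[[221.1906293  161.07950682]
 [220.82612995 157.86686047]
 [236.52873248 169.98551023]
 [235.07931854 152.43501576]] [[218.33440512 217.55654777]
 [215.78290965 195.06802332]
 [325.70112733 279.89857164]
 [315.55522977 157.0451103 ]]
cam [0.96154927 0.60689577 0.78604626]
0.08 72 [-0.0159 -0.0015  0.0041] [-0.03   0.006  0.032]
0.088 71 [-0.018  -0.0088 -0.0037] [-0.03   0.004  0.032]
0.096 80 [-0.031  -0.0166 -0.0099] [-0.028  0.004  0.032]
0.104 71 [-0.0386 -0.0239 -0.019 ] [-0.029  0.01   0.032]
0.112 61 [-0.0439 -0.0314 -0.0257] [-0.03   0.006  0.032]
0.12 19 [-0.0395 -0.0353 -0.032 ] [-0.028  0.014  0.033]
0.128 12 [-0.0288 -0.0217 -0.0179] [-0.004  0.007  0.011]
0.136 20 [-0.0341 -0.0225 -0.0174] [-0.003  0.011  0.016]
0.144 24 [-0.0339 -0.0213 -0.017 ] [-0.011  0.008  0.017]
0.152 21 [-0.0295 -0.0222 -0.0181] [-0.011  0.009  0.016]
0.16 11 [-0.0244 -0.0207 -0.0173] [-0.007  0.006  0.016]
0.168 28 [-0.0343 -0.0182 -0.0153] [-0.027  0.004  0.033]
0.176 51 [-0.0374 -0.0178 -0.0152] [-0.029  0.011  0.037]
0.184 44 [-0.0368 -0.0173 -0.0123] [-0.038  0.002  0.038]
0.192 41 [-0.0338 -0.0165 -0.01  ] [-0.037 -0.001  0.038]
0.2 43 [-0.0253 -0.0154 -0.0095] [-0.039 -0.001  0.027]
0.208 36 [-0.0262 -0.0152 -0.009 ] [-0.039  0.017  0.033]
0.216 19 [-0.0222 -0.0153 -0.0087] [-0.026  0.02   0.035]
```

Request:
move_arm --deltas '[1, 0, 0, -0.05, 0, 0, 0, 1, 0, 0, 0, 0, 0, 0, 1, 0, 0, 0, 0, 0, 0]'

```text
clock: 7.02
tcp_pos: [0.5252, -0.219, 0.1585]
orientation: [0.0, 0.994, 0.111, 0.0]
wrist_force: [0.2, 0.5, 0.2]
finger_gap: -0.0
```

```bash
python3 - <<'E'
from h import *
p=imaging.read_camera('scene'); lidrep()
a=cv2.resize(p['img'][120:200,190:290,::-1],(700,560),interpolation=cv2.INTER_CUBIC);cv2.imwrite('pics/s6.png',a)
P,uv=cloud(p); d=P-H; 
m=(abs(d@V)<.06)&(d@U>-.12)&(d@U<.05)&(d[:,2]>.02)&(P[:,2]<.28)
k=np.c_[d@U,d@V,P[:,2]][m]
for zlo in np.arange(.08,.28,.008):
    q=k[(k[:,2]>=zlo)&(k[:,2]<zlo+.008)]
    if len(q): print(zlo.round(3),len(q),np.percentile(q[:,0],[5,50,95]).round(4),np.percentile(q[:,1],[3,50,97]).round(3))
E
```

```text
t 7.075 tcp [ 0.5247 -0.2187  0.1578] u,v,tipz [-0.0279  0.0003  0.1468] F [0.  0.2 0.8] gap 7.19979645239473e-05 j [-0.54  0.32 -0.08  1.17 -0.    2.38]
[[0.976, 0.22, -0.001], [0.22, -0.976, 0.0], [-0.001, -0.0, -1.0]]
0.08 68 [-0.0158 -0.0015  0.0047] [-0.03   0.007  0.033]
0.088 79 [-0.0214 -0.0087 -0.003 ] [-0.029  0.006  0.031]
0.096 79 [-0.0309 -0.0168 -0.0111] [-0.03   0.005  0.032]
0.104 65 [-0.0377 -0.0243 -0.0201] [-0.031  0.004  0.032]
0.112 84 [-0.0461 -0.0316 -0.0247] [-0.031  0.004  0.032]
0.12 24 [-0.0399 -0.036  -0.0325] [-0.028 -0.003  0.032]
0.176 9 [-0.0326 -0.0208 -0.0164] [-0.001  0.006  0.009]
0.184 18 [-0.0328 -0.0213 -0.0154] [-0.004  0.011  0.015]
0.192 25 [-0.0313 -0.019  -0.0153] [-0.007  0.009  0.017]
0.2 27 [-0.0327 -0.021  -0.0154] [-0.012  0.011  0.017]
0.208 15 [-0.0226 -0.0181 -0.0158] [-0.006  0.007  0.015]
0.216 28 [-0.0325 -0.0154 -0.0132] [-0.025  0.011  0.031]
0.224 60 [-0.0353 -0.0159 -0.013 ] [-0.029  0.008  0.035]
0.232 44 [-0.0357 -0.0155 -0.0125] [-0.037  0.016  0.044]
0.24 73 [-0.0328 -0.0152 -0.0093] [-0.038  0.016  0.051]
0.248 69 [-0.0296 -0.0149 -0.0096] [-0.047  0.01   0.058]
0.256 65 [-0.024  -0.0159 -0.0096] [-0.051  0.013  0.056]
0.264 84 [-0.0302 -0.0174 -0.0085] [-0.053  0.014  0.059]
0.272 77 [-0.0277 -0.0162 -0.0066] [-0.034  0.023  0.051]
```

View pics/s6.png

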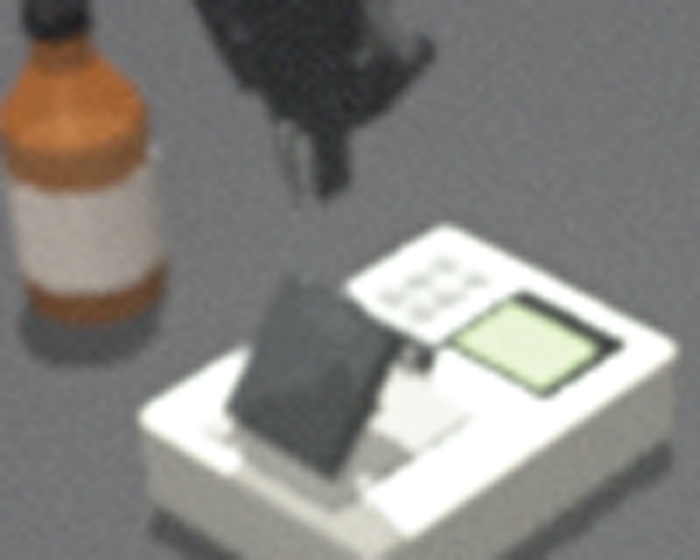

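The lid at (232,178) is at about 46°. The picture and depth both put the shut fingertips near z ≈ 0.175 while the TCP reads 0.158. So the real tips sit about 17 mm above the reported TCP, not 11 mm below it. I'll use the camera-based offset and confirm it by contact.

Request:
move_arm --deltas '[1, 0.013, 0, 0, 0, 0, 0, 1, 0, 0, 0, 0, 0, 0, 1, 0, 0, 0.031, 0, 0, 0, 1, 0, 0, 0.031, 0, 0, 0, 1, 0, 0, 0, 0, 0, 0, 1, 0, 0, 0, 0, 0, 0]'

```text
clock: 7.82
tcp_pos: [0.5381, -0.2162, 0.0971]
orientation: [0.0, 0.994, 0.111, 0.0]
wrist_force: [0.8, 0.4, 0.8]
finger_gap: -0.0002
```

Request:
move_arm --deltas '[1, -0.001, 0, 0.003, 0, 0, 0, 1, -0.001, 0, 0.002, 0, 0, 0]'

```text
clock: 8.07
tcp_pos: [0.5363, -0.2169, 0.0923]
orientation: [0.001, 0.994, 0.111, 0.001]
wrist_force: [0.2, -0.0, -0.6]
finger_gap: -0.0001
```

Request:
move_arm --deltas '[1, -0.001, 0, 0.003, 0, 0, 0, 1, -0.001, 0, 0.002, 0, 0, 0]'

```text
clock: 8.32
tcp_pos: [0.5338, -0.2171, 0.0865]
orientation: [0.0, 0.994, 0.111, 0.0]
wrist_force: [-0.0, 0.1, 0.6]
finger_gap: 0.0004
```

```bash
python3 - <<'E'
from h import *
p=imaging.read_camera('scene'); lidrep()
a=cv2.resize(p['img'][120:200,190:290,::-1],(700,560),interpolation=cv2.INTER_CUBIC);cv2.imwrite('pics/s7.png',a)
E
```

```text
t 8.375 tcp [ 0.5335 -0.217   0.0861] u,v,tipz [-0.0189 -0.0001  0.0751] F [ 0.6 -0.3 -0.1] gap -5.565055822896788e-05 j [-0.53  0.38 -0.18  1.01 -0.    2.39]
[[0.976, 0.22, -0.0], [0.22, -0.976, -0.0], [-0.0, 0.0, -1.0]]
```

View pics/s7.png

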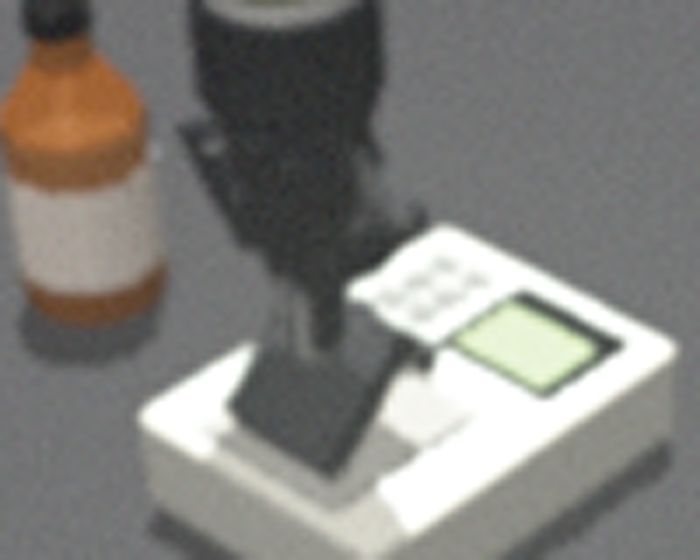

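The finger is now on the lid's outer face, at crop (320,345). I'll continue along the arc.

Request:
move_arm --deltas '[1, -0.003, 0, 0.003, 0, 0, 0, 1, -0.003, 0, 0.003, 0, 0, 0, 1, -0.003, 0, 0.0025, 0, 0, 0, 1, -0.003, 0, 0.0025, 0, 0, 0]'

```text
clock: 8.88
tcp_pos: [0.5218, -0.2196, 0.0751]
orientation: [-0.0, 0.994, 0.111, -0.0]
wrist_force: [0.6, -0.1, 0.2]
finger_gap: 0.0
```

Request:
move_arm --deltas '[1, -0.003, 0, 0.003, 0, 0, 0, 1, -0.003, 0, 0.003, 0, 0, 0, 1, -0.002, 0, 0.003, 0, 0, 0, 1, -0.002, 0, 0.003, 0, 0, 0]'

```text
clock: 9.38
tcp_pos: [0.5126, -0.2218, 0.0634]
orientation: [0.0, 0.994, 0.111, 0.0]
wrist_force: [1.3, 2.0, 7.7]
finger_gap: -0.0001
```

```bash
python3 - <<'E'
from h import *
p=imaging.read_camera('scene'); lidrep()
a=cv2.resize(p['img'][120:200,190:290,::-1],(700,560),interpolation=cv2.INTER_CUBIC);cv2.imwrite('pics/s8.png',a)
E
```

```text
t 9.425 tcp [ 0.5126 -0.2218  0.0634] u,v,tipz [-0.0405  0.0001  0.0524] F [-0.1  1.3  2.8] gap 0.00018335232383515513 j [-0.55  0.37 -0.25  0.94  0.    2.37]
[[0.975, 0.22, 0.001], [0.22, -0.975, 0.0], [0.001, 0.0, -1.0]]
```

View pics/s8.png

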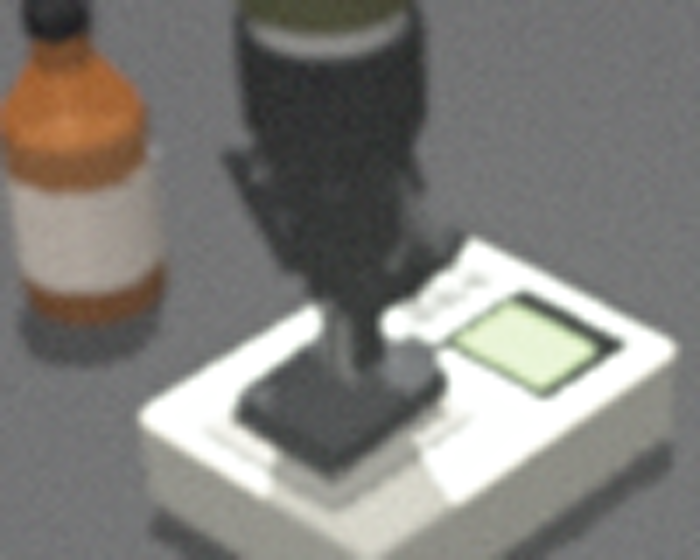

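The lid is almost shut, with a 3–8 N reaction. Now I press it home.

Request:
move_arm --deltas '[1, -0.003, 0, 0.001, 0, 0, 0, 1, -0.003, 0, 0.001, 0, 0, 0, 1, -0.002, 0, 0.001, 0, 0, 0, 1, 0, 0, 0.001, 0, 0, 0]'

```text
clock: 9.93
tcp_pos: [0.5031, -0.2234, 0.0587]
orientation: [-0.0, 0.994, 0.11, -0.001]
wrist_force: [0.4, -0.2, 0.5]
finger_gap: -0.0001
```

Request:
move_arm --deltas '[1, 0, 0, 0.001, 0, 0, 0, 1, 0, 0, 0.001, 0, 0, 0]'

```text
clock: 10.18
tcp_pos: [0.5031, -0.2235, 0.0584]
orientation: [0.0, 0.994, 0.11, -0.001]
wrist_force: [-6.6, 2.2, 19.1]
finger_gap: 0.0002
```

```bash
python3 - <<'E'
from h import *
p=imaging.read_camera('scene'); lidrep()
a=cv2.resize(p['img'][120:200,190:290,::-1],(700,560),interpolation=cv2.INTER_CUBIC);cv2.imwrite('pics/s9.png',a)
P,uv=cloud(p); d=P-H; 
m=(abs(d@V)<.03)&(d@U>-.065)&(d@U<-.005)&(P[:,2]>.063)&(P[:,2]<.088)
k=np.c_[d@U,d@V,P[:,2]][m]
for lo in np.arange(-.065,-.005,.01):
    q=k[(k[:,0]>=lo)&(k[:,0]<lo+.01)]; print(lo.round(3),len(q),np.median(q[:,2]).round(4))
E
```

```text
t 10.225 tcp [ 0.5031 -0.2235  0.0584] u,v,tipz [-0.05    0.0007  0.0474] F [-4.   0.8 13.1] gap 0.0004724660492139243 j [-0.56  0.36 -0.28  0.93 -0.    2.36]
[[0.976, 0.22, -0.002], [0.22, -0.976, -0.001], [-0.002, 0.0, -1.0]]
-0.065 15 0.0784
-0.055 33 0.0773
-0.045 42 0.0774
-0.035 42 0.0775
-0.025 37 0.0775
-0.015 44 0.0776
```

View pics/s9.png

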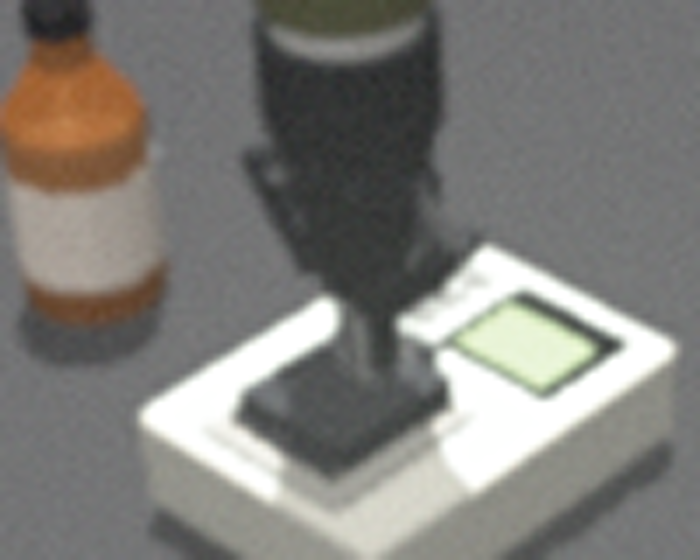

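The lid's face is now flat at z ≈ 0.077 along its whole length, and it resisted with 19 N, so it has snapped home. That contact puts the real tips 18 mm above the reported TCP. Next I lift, open the jaws, turn the wrist and go over the bottle.

Request:
move_arm --deltas '[1, 0, 0, 0, 0, 0, 0, 1, 0, 0, -0.04, 0, 0, 0, 1, 0, 0, -0.04, 0, 0, -10, -1, 0, 0, -0.03, 0, 0, -10, -1, 0, 0, 0, 0, 0, -10, -1, 0, 0, 0, 0, 0, -10, -1, 0, 0, 0, 0, 0, -10, -1, 0, 0, 0, 0, 0, -10, -1, 0, 0, 0, 0, 0, -10, -1, 0, 0, 0, 0, 0, -10]'

```text
clock: 11.48
tcp_pos: [0.5033, -0.2232, 0.1663]
orientation: [-0.001, 0.688, 0.726, -0.001]
wrist_force: [0.8, -0.5, -0.6]
finger_gap: 0.0856
```

Request:
move_arm --deltas '[-1, 0, 0, 0, 0, 0, -10, -1, 0, 0, 0, 0, 0, -10, -1, 0, 0, 0, 0, 0, 0]'

```text
clock: 11.85
tcp_pos: [0.5035, -0.2232, 0.1664]
orientation: [-0.001, 0.555, 0.832, -0.0]
wrist_force: [0.0, -0.1, 0.3]
finger_gap: 0.0857
```

```bash
python3 - <<'E'
from h import *
p=imaging.read_camera('scene'); lidrep()
a=cv2.resize(p['img'][120:200,190:290,::-1],(700,560),interpolation=cv2.INTER_CUBIC);cv2.imwrite('pics/s10.png',a)
s=env.get_state(); print('tool delta to bottle', rot(s).inv().apply(np.array([.486,.199,.17])-s['tcp_pos']).round(4))
P,uv=cloud(p); d=P-H
m=(abs(d@V)<.03)&(d@U>-.065)&(d@U<-.005)&(P[:,2]>.063)&(P[:,2]<.1)
k=np.c_[d@U,d@V,P[:,2]][m]
for lo in np.arange(-.065,-.005,.01):
    q=k[(k[:,0]>=lo)&(k[:,0]<lo+.01)]; print(lo.round(3),len(q),np.median(q[:,2]).round(4))
E
```

```text
t 11.9 tcp [ 0.5037 -0.2233  0.1666] u,v,tipz [-0.0494  0.0007  0.1556] F [-0.6 -0.4 -0.8] gap 0.08543433472308573 j [-0.56  0.29 -0.11  1.18 -0.    0.62]
[[-0.383, 0.924, -0.002], [0.924, 0.383, 0.001], [0.001, -0.002, -1.0]]
tool delta to bottle [ 0.3969  0.1453 -0.0031]
-0.065 43 0.0777
-0.055 36 0.0778
-0.045 41 0.0769
-0.035 42 0.0776
-0.025 41 0.0777
-0.015 44 0.0777
```

View pics/s10.png

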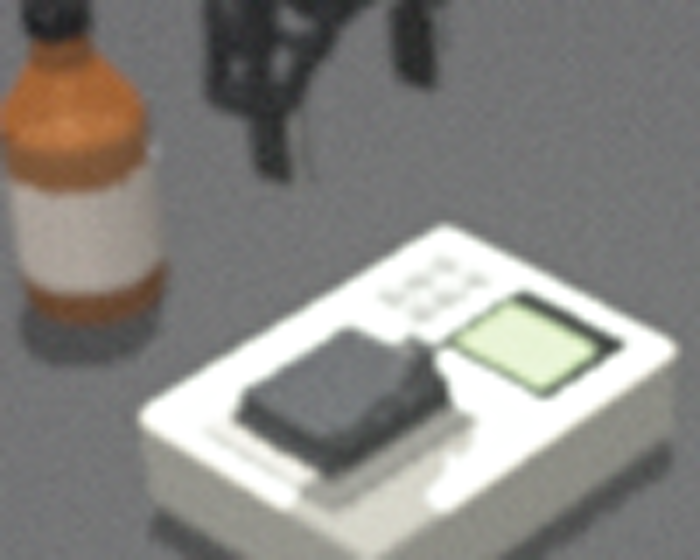

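The lid is shut and flat at crop (345,400), clear of the arm. Now I travel to the bottle.

Request:
move_arm --deltas '[-1, 0.0496, 0.0182, -0.01, 0, 0, 0, -1, 0.0496, 0.0182, 0, 0, 0, 0, -1, 0.0496, 0.0182, 0, 0, 0, 0, -1, 0.0496, 0.0182, 0, 0, 0, 0, -1, 0.0496, 0.0182, 0, 0, 0, 0, -1, 0.0496, 0.0182, 0, 0, 0, 0, -1, 0.0496, 0.0182, 0, 0, 0, 0, -1, 0.0497, 0.0179, 0, 0, 0, 0, -1, 0, 0, 0, 0, 0, 0, -1, 0, 0, 0, 0, 0, 0]'

```text
clock: 13.15
tcp_pos: [0.4849, 0.1985, 0.177]
orientation: [-0.0, 0.554, 0.832, -0.001]
wrist_force: [-0.2, -0.0, -0.2]
finger_gap: 0.0856
```

```bash
python3 - <<'E'
from h import *
p=imaging.read_camera('scene'); s=env.get_state()
for k in('clock','tcp_pos','joint_pos','wrist_force','finger_gap'): print(k,np.round(s[k],4))
a=cv2.resize(p['img'][170:310,260:420,::-1],(680,595),interpolation=cv2.INTER_CUBIC);cv2.imwrite('pics/b1.png',a)
print('tool delta', rot(s).inv().apply(np.array([.486,.199,.17])-s['tcp_pos']).round(4))
P,uv=cloud(p); d=rot(s).inv().apply(P-np.array(s['tcp_pos']))
# finger points in tool frame
m=(abs(d[:,0])<.03)&(abs(d[:,1])<.065)&(P[:,2]>.16)&(P[:,2]<.3)
k=d[m]
for lo in np.arange(-.14,.02,.01):
    q=k[(k[:,2]>=lo)&(k[:,2]<lo+.01)]
    for sg in(1,-1):
        r=q[q[:,1]*sg>.005]
        if len(r): print(lo.round(3),sg,len(r),'x',np.percentile(r[:,0],[3,50,97]).round(4),'y',np.percentile(r[:,1],[3,50,97]).round(4))
E
```

```text
clock 13.2
tcp_pos [0.4851 0.1979 0.1771]
joint_pos [ 2.3440e-01  2.2930e-01 -1.5610e-01  1.1862e+00 -5.0000e-04  1.4107e+00]
wrist_force [ 0.128  -0.3881  0.2244]
finger_gap 0.0854
tool delta [0.0006 0.0012 0.0071]
-0.13 1 24 x [-0.0158  0.0146  0.022 ] y [0.0118 0.0213 0.0578]
-0.13 -1 2 x [0.0203 0.0211 0.0218] y [-0.0077 -0.007  -0.0062]
-0.12 1 54 x [-0.0148  0.0143  0.022 ] y [0.0145 0.0263 0.0644]
-0.12 -1 11 x [0.0138 0.0194 0.0223] y [-0.0147 -0.0105 -0.0071]
-0.11 1 39 x [0.0083 0.0157 0.0196] y [0.0211 0.0323 0.063 ]
-0.11 -1 11 x [0.0131 0.0189 0.0199] y [-0.0353 -0.0227 -0.0136]
-0.1 1 37 x [0.0088 0.0148 0.0196] y [0.0246 0.0402 0.0599]
-0.1 -1 8 x [0.0128 0.0192 0.0199] y [-0.0377 -0.0313 -0.0261]
-0.09 1 37 x [-0.0073  0.0112  0.0147] y [0.0403 0.0536 0.0639]
-0.09 -1 7 x [0.012  0.0143 0.0163] y [-0.0632 -0.041  -0.033 ]
-0.08 1 8 x [0.0128 0.0143 0.0159] y [0.0468 0.0503 0.0558]
-0.08 -1 8 x [0.0069 0.0108 0.0146] y [-0.048  -0.0456 -0.0438]
-0.07 1 13 x [-0.0029  0.0105  0.0138] y [0.0458 0.0506 0.0568]
-0.07 -1 19 x [0.0059 0.0098 0.0137] y [-0.0518 -0.0436 -0.0415]
-0.06 1 34 x [-0.0083  0.0062  0.0131] y [0.0457 0.0551 0.0578]
-0.06 -1 21 x [0.0024 0.0094 0.0138] y [-0.0482 -0.0435 -0.0411]
-0.05 1 39 x [-0.008   0.0069  0.0135] y [0.0444 0.0542 0.0569]
-0.05 -1 24 x [0.0008 0.0078 0.0137] y [-0.0464 -0.0435 -0.0417]
-0.04 1 10 x [-0.0012  0.0095  0.0135] y [0.0474 0.0496 0.0544]
-0.04 -1 17 x [-0.0007  0.0053  0.0131] y [-0.0445 -0.0428 -0.0406]
```

View pics/b1.png

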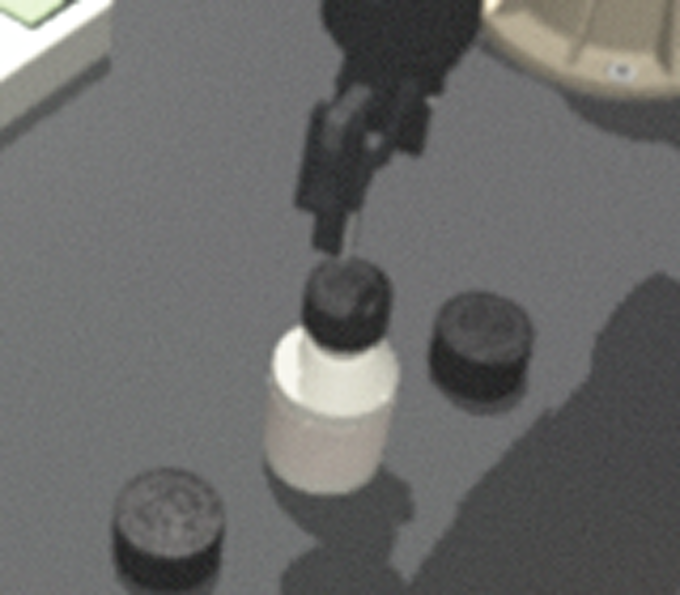

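The open jaws straddle the cap. The tips are at tool z ≈ −0.031 and symmetric in y, as the offset predicts. I go down to the cap's mid-height.

Request:
move_arm --deltas '[-1, 0.001, 0.001, 0.03, 0, 0, 0, -1, 0, 0, 0.03, 0, 0, 0, -1, 0, 0, 0.029, 0, 0, 0, -1, 0, 0, 0, 0, 0, 0, -1, 0, 0, 0, 0, 0, 0]'

```text
clock: 13.82
tcp_pos: [0.4866, 0.1992, 0.0893]
orientation: [0.0, 0.555, 0.832, 0.0]
wrist_force: [1.3, 0.1, 0.5]
finger_gap: 0.0853
```

```bash
python3 - <<'E'
from h import *
p=imaging.read_camera('scene'); s=env.get_state()
for k in('clock','tcp_pos','wrist_force','finger_gap'): print(k,np.round(s[k],4))
a=cv2.resize(p['img'][170:310,260:420,::-1],(680,595),interpolation=cv2.INTER_CUBIC);cv2.imwrite('pics/b2.png',a)
E
```

```text
clock 13.875
tcp_pos [0.487  0.1995 0.0898]
wrist_force [ 0.0204 -0.3972  0.086 ]
finger_gap 0.0851
```

View pics/b2.png

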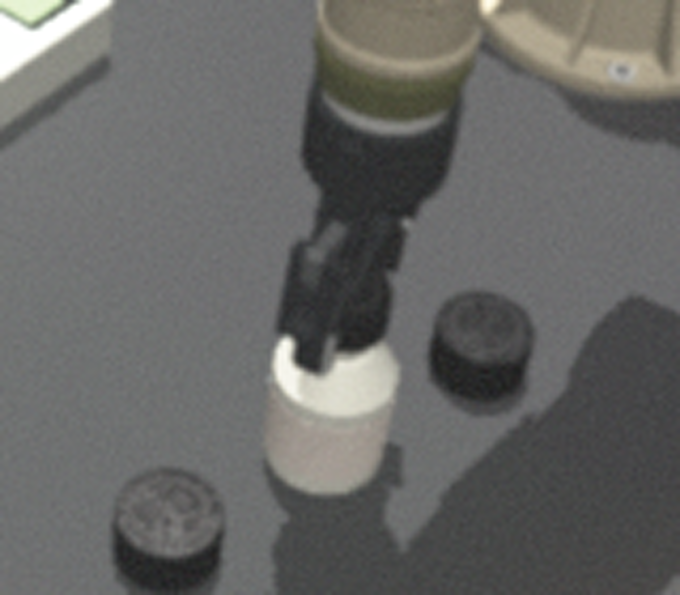

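The fingers stand either side of the cap at crop (340,330). Closing the jaws.

Request:
move_arm --deltas '[1, 0, 0, 0, 0, 0, 0, 1, 0, 0, 0, 0, 0, 0, 1, 0, 0, 0, 0, 0, 0, 1, 0, 0, 0, 0, 0, 0, 1, 0, 0, 0, 0, 0, 0]' --squeeze 80

```text
clock: 14.5
tcp_pos: [0.486, 0.2, 0.0893]
orientation: [0.0, 0.554, 0.833, 0.0]
wrist_force: [-2.5, -0.4, 5.2]
finger_gap: 0.0466
```

```bash
python3 - <<'E'
from h import *
p=imaging.read_camera('scene'); s=env.get_state()
for k in('clock','tcp_pos','wrist_force','finger_gap'): print(k,np.round(s[k],4))
a=cv2.resize(p['img'][170:310,260:420,::-1],(680,595),interpolation=cv2.INTER_CUBIC);cv2.imwrite('pics/b3.png',a)
P,_=cloud(p);b=P[(abs(P[:,0]-.49)<.06)&(abs(P[:,1]-.2)<.06)&(P[:,2]>.015)&(P[:,2]<.07)]
from scipy.optimize import least_squares
print(least_squares(lambda q:np.hypot(b[:,0]-q[0],b[:,1]-q[1])-.036,[.49,.2],loss='soft_l1',f_scale=.002).x)
E
```

```text
clock 14.55
tcp_pos [0.486  0.2    0.0893]
wrist_force [-1.5065 -0.5656  6.2384]
finger_gap 0.047
[0.48567569 0.19980637]
```

View pics/b3.png

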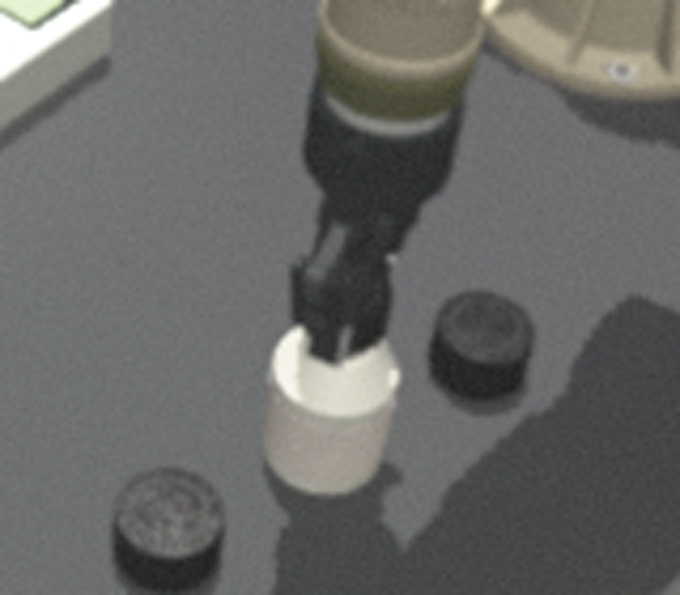

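The jaws hold the cap at a 47 mm gap and the bottle has not moved. Next I push down.

Request:
move_arm --deltas '[1, 0, 0, 0.001, 0, 0, 0, 1, 0, 0, 0.001, 0, 0, 0, 1, 0, 0, 0.001, 0, 0, 0, 1, 0, 0, 0, 0, 0, 0]'

```text
clock: 15.05
tcp_pos: [0.4861, 0.2, 0.0867]
orientation: [0.001, 0.554, 0.833, 0.0]
wrist_force: [-3.8, -2.0, 9.7]
finger_gap: 0.047
```

Request:
move_arm --deltas '[1, 0, 0, 0.001, 0, 0, 0, 1, 0, 0, 0, 0, 0, 0]'

```text
clock: 15.3
tcp_pos: [0.4862, 0.2, 0.0859]
orientation: [0.001, 0.554, 0.833, 0.0]
wrist_force: [-3.0, -1.6, 9.7]
finger_gap: 0.0466
```

Request:
move_arm --deltas '[1, 0, 0, 0.001, 0, 0, 0, 1, 0, 0, 0.001, 0, 0, 0, 1, 0, 0, 0, 0, 0, 0]'

```text
clock: 15.68
tcp_pos: [0.4865, 0.2001, 0.0849]
orientation: [0.001, 0.554, 0.833, 0.001]
wrist_force: [-4.9, -1.7, 15.9]
finger_gap: 0.0467
```

Request:
move_arm --deltas '[1, 0, 0, 0.0005, 0, 0, 0, 1, 0, 0, 0, 0, 0, 0]'

```text
clock: 15.92
tcp_pos: [0.4866, 0.2001, 0.0849]
orientation: [0.001, 0.554, 0.833, 0.001]
wrist_force: [-6.7, -2.3, 19.6]
finger_gap: 0.0468
```

It has bottomed at 19.6 N after 4.4 mm of travel. Now I turn anticlockwise, which is negative about the downward tool z.

Request:
move_arm --deltas '[1, 0, 0, 0, 0, 0, -5, 1, 0, 0, 0, 0, 0, -5, 1, 0, 0, 0, 0, 0, -5, 1, 0, 0, 0, 0, 0, -5, 1, 0, 0, 0, 0, 0, 0]'

```text
clock: 16.55
tcp_pos: [0.4874, 0.1998, 0.0848]
orientation: [0.002, 0.401, 0.916, 0.001]
wrist_force: [-4.5, -3.7, 15.7]
finger_gap: 0.0464
```

```bash
python3 - <<'E'
from h import *
s=env.get_state()
for k in('clock','tcp_pos','wrist_force','ft_torque','finger_gap','joint_pos'): print(k,np.round(s[k],4))
E
```

```text
clock 16.55
tcp_pos [0.4874 0.1998 0.0848]
wrist_force [-4.4893 -3.6688 15.6998]
ft_torque [-0.6727  0.7065  0.0909]
finger_gap 0.0464
joint_pos [ 0.2376  0.2933 -0.3091  0.9644 -0.0016  1.0624]
```

Request:
move_arm --deltas '[1, 0, 0, 0.0003, 0, 0, -5, 1, 0, 0, 0, 0, 0, -5, 1, 0, 0, 0, 0, 0, -5, 1, 0, 0, 0, 0, 0, -5, 1, 0, 0, 0, 0, 0, -5, 1, 0, 0, 0, 0, 0, -5, 1, 0, 0, 0, 0, 0, -5, 1, 0, 0, 0, 0, 0, -5, 1, 0, 0, 0, 0, 0, -2, 1, 0, 0, 0, 0, 0, 0]'

```text
clock: 17.8
tcp_pos: [0.4889, 0.1997, 0.0848]
orientation: [0.003, 0.046, 0.999, -0.0]
wrist_force: [-1.2, -4.2, 16.5]
finger_gap: 0.0468
```

```bash
python3 - <<'E'
from h import *
p=imaging.read_camera('scene'); s=env.get_state()
for k in('clock','tcp_pos','wrist_force','ft_torque','finger_gap','joint_pos'): print(k,np.round(s[k],4))
a=cv2.resize(p['img'][170:310,260:420,::-1],(680,595),interpolation=cv2.INTER_CUBIC);cv2.imwrite('pics/b4.png',a)
P,_=cloud(p);b=P[(abs(P[:,0]-.49)<.06)&(abs(P[:,1]-.2)<.06)&(P[:,2]>.015)&(P[:,2]<.07)]
from scipy.optimize import least_squares
print(least_squares(lambda q:np.hypot(b[:,0]-q[0],b[:,1]-q[1])-.036,[.49,.2],loss='soft_l1',f_scale=.002).x)
E
```

```text
clock 17.85
tcp_pos [0.4888 0.1997 0.0848]
wrist_force [-0.5357 -4.4793 15.3426]
ft_torque [-0.8053  0.123  -0.0429]
finger_gap 0.0467
joint_pos [ 0.2371  0.2937 -0.3085  0.9621 -0.0023  0.33  ]
[0.48979965 0.20037087]
```

View pics/b4.png

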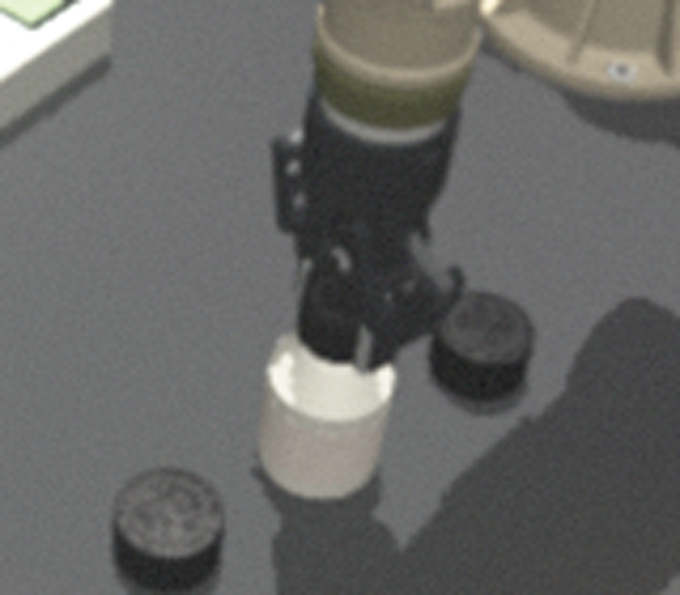

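The turn measures about 62° and the torque stayed small. The bottle slid 4 mm and is still upright. I lift a little first and check the force, to be sure the cap is free.

Request:
move_arm --deltas '[1, 0, 0, -0.003, 0, 0, 0, 1, 0, 0, -0.003, 0, 0, 0, 1, 0, 0, -0.002, 0, 0, 0, 1, 0, 0, -0.001, 0, 0, 0, 1, 0, 0, 0, 0, 0, 0]'

```text
clock: 18.48
tcp_pos: [0.4864, 0.2, 0.0908]
orientation: [0.0, 0.046, 0.999, -0.0]
wrist_force: [3.1, -1.8, 4.0]
finger_gap: 0.0468
```

```bash
python3 - <<'E'
from h import *
p=imaging.read_camera('scene'); s=env.get_state()
for k in('clock','tcp_pos','wrist_force','ft_torque','finger_gap'): print(k,np.round(s[k],4))
a=cv2.resize(p['img'][170:310,260:420,::-1],(680,595),interpolation=cv2.INTER_CUBIC);cv2.imwrite('pics/b5.png',a)
P,_=cloud(p);b=P[(abs(P[:,0]-.49)<.06)&(abs(P[:,1]-.2)<.06)&(P[:,2]>.015)&(P[:,2]<.07)]
from scipy.optimize import least_squares
print(least_squares(lambda q:np.hypot(b[:,0]-q[0],b[:,1]-q[1])-.036,[.49,.2],loss='soft_l1',f_scale=.002).x)
c=P[(abs(P[:,0]-.49)<.05)&(abs(P[:,1]-.2)<.05)&(P[:,2]>.068)&(P[:,2]<.08)];print('shoulder edge z',np.percentile(c[:,2],[5,50,95]))
E
```

```text
clock 18.525
tcp_pos [0.4864 0.2    0.0907]
wrist_force [ 3.1876 -1.2151  4.4715]
ft_torque [-0.2428 -0.6066  0.0474]
finger_gap 0.0468
[0.48916948 0.20048366]
shoulder edge z [0.0693258  0.07607026 0.07963442]
```

View pics/b5.png

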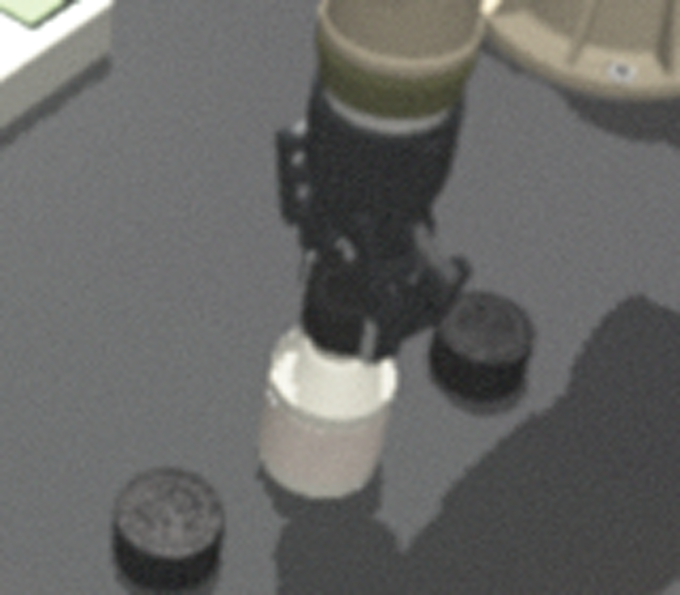

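Request:
move_arm --deltas '[1, -0.002, 0, -0.001, 0, 0, 0, 1, 0, 0, -0.002, 0, 0, 0, 1, 0, 0, -0.001, 0, 0, 0, 1, 0, 0, 0, 0, 0, 0]'

```text
clock: 19.02
tcp_pos: [0.487, 0.1997, 0.094]
orientation: [-0.001, 0.046, 0.999, -0.0]
wrist_force: [0.0, -1.2, -1.2]
finger_gap: 0.0467
```

Request:
move_arm --deltas '[1, 0, 0, -0.001, 0, 0, 0, 1, 0, 0, -0.001, 0, 0, 0, 1, 0, 0, 0, 0, 0, 0]'

```text
clock: 19.4
tcp_pos: [0.4878, 0.1998, 0.0966]
orientation: [0.0, 0.046, 0.999, -0.0]
wrist_force: [-0.2, -0.4, -0.5]
finger_gap: 0.0466
```

No load at 7 mm of lift, so the cap is free. Lifting on.

Request:
move_arm --deltas '[1, 0, 0, -0.003, 0, 0, 0, 1, 0, 0, -0.003, 0, 0, 0, 1, 0, 0, 0, 0, 0, 0]'

```text
clock: 19.77
tcp_pos: [0.4882, 0.1998, 0.103]
orientation: [0.0, 0.046, 0.999, -0.0]
wrist_force: [-0.2, -1.3, 0.6]
finger_gap: 0.0464
```

```bash
python3 - <<'E'
from h import *
p=imaging.read_camera('scene'); s=env.get_state()
for k in('clock','tcp_pos','wrist_force','ft_torque','finger_gap'): print(k,np.round(s[k],4))
a=cv2.resize(p['img'][170:310,260:420,::-1],(680,595),interpolation=cv2.INTER_CUBIC);cv2.imwrite('pics/b6.png',a)
E
```

```text
clock 19.825
tcp_pos [0.4882 0.1998 0.103 ]
wrist_force [ 0.3652 -1.2592  0.4621]
ft_torque [-0.2329 -0.0938  0.0121]
finger_gap 0.0464
```

View pics/b6.png

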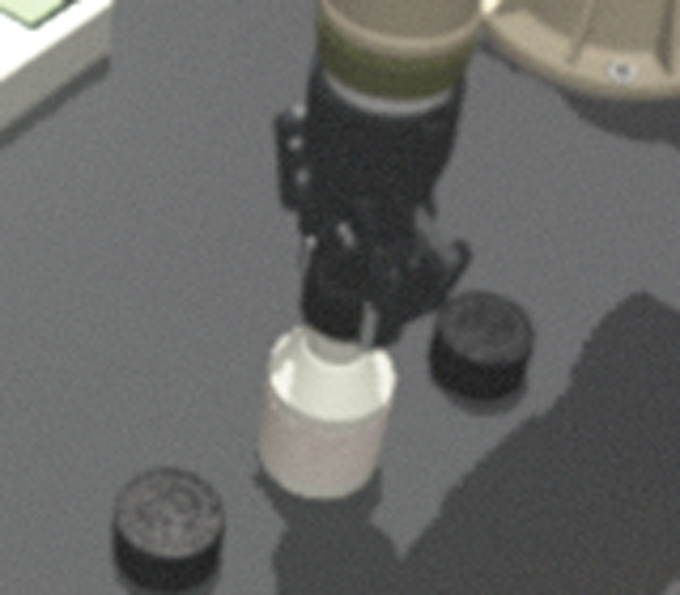

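The cap has risen to crop (345,290) and the neck shows beneath it, while the bottle stays put on the bench.

Request:
move_arm --deltas '[1, 0, 0, -0.007, 0, 0, 0, 1, 0, 0, -0.008, 0, 0, 0, 1, 0, 0, -0.008, 0, 0, 0, 1, 0, 0, -0.008, 0, 0, 0, 1, 0, 0, -0.008, 0, 0, 0, 1, 0, 0, -0.008, 0, 0, 0, 1, 0, 0, -0.008, 0, 0, 0, 1, 0, 0, 0, 0, 0, 0, 1, 0, 0, 0, 0, 0, 0, 1, 0, 0, 0, 0, 0, 0]'

```text
clock: 21.08
tcp_pos: [0.4876, 0.1997, 0.1571]
orientation: [-0.0, 0.046, 0.999, -0.0]
wrist_force: [-0.2, -0.0, -0.6]
finger_gap: 0.0466
```

```bash
python3 - <<'E'
from h import *
from scipy.optimize import least_squares
p=imaging.read_camera('scene'); s=env.get_state()
for k in('clock','tcp_pos','orientation','wrist_force','qvel','finger_gap'): print(k,np.round(s[k],4))
a=cv2.resize(p['img'][170:310,260:420,::-1],(680,595),interpolation=cv2.INTER_CUBIC);cv2.imwrite('pics/b7.png',a)
P,_=cloud(p);P0=P;P=P[(abs(P[:,0]-.49)<.06)&(abs(P[:,1]-.2)<.06)]
for lo,hi,r in((.015,.04,.036),(.045,.07,.036),(.118,.13,.0165),(.183,.207,.024)):
    b=P[(P[:,2]>lo)&(P[:,2]<hi)]
    f=least_squares(lambda q:np.hypot(b[:,0]-q[0],b[:,1]-q[1])-r,[.49,.2],loss='soft_l1',f_scale=.001)
    print(lo,len(b),f.x.round(4),np.abs(f.fun).mean().round(4))
print(np.histogram(P[:,2],bins=np.arange(.1,.22,.005)))
d=P0-H;m=(abs(d@V)<.03)&(d@U>-.065)&(d@U<-.01)&(P0[:,2]>.063)&(P0[:,2]<.1)
A=np.c_[(d@U)[m],np.ones(m.sum())];print('lid slope',np.linalg.lstsq(A,P0[m][:,2],rcond=None)[0])
E
```

```text
clock 21.125
tcp_pos [0.4876 0.1997 0.1572]
orientation [-3.000e-04  4.620e-02  9.989e-01 -1.000e-04]
wrist_force [-0.3742  0.0054 -0.6792]
qvel [ 0.001  -0.0004  0.002   0.0008 -0.0024 -0.0012]
finger_gap 0.047
0.015 172 [0.49   0.2003] 0.0007
0.045 199 [0.4898 0.2001] 0.0008
0.118 108 [0.4915 0.2012] 0.0021
0.183 211 [0.4882 0.2054] 0.004
(array([ 24,  24,  29,  30,  50,  41,  56,   4,   0,   0,   0,   0,   0,
         0,   0,   0,  20,  37,  45,  51,  45, 123, 130]), array([0.1  , 0.105, 0.11 , 0.115, 0.12 , 0.125, 0.13 , 0.135, 0.14 ,
       0.145, 0.15 , 0.155, 0.16 , 0.165, 0.17 , 0.175, 0.18 , 0.185,
       0.19 , 0.195, 0.2  , 0.205, 0.21 , 0.215]))
lid slope [-0.00617659  0.07714709]
```

View pics/b7.png

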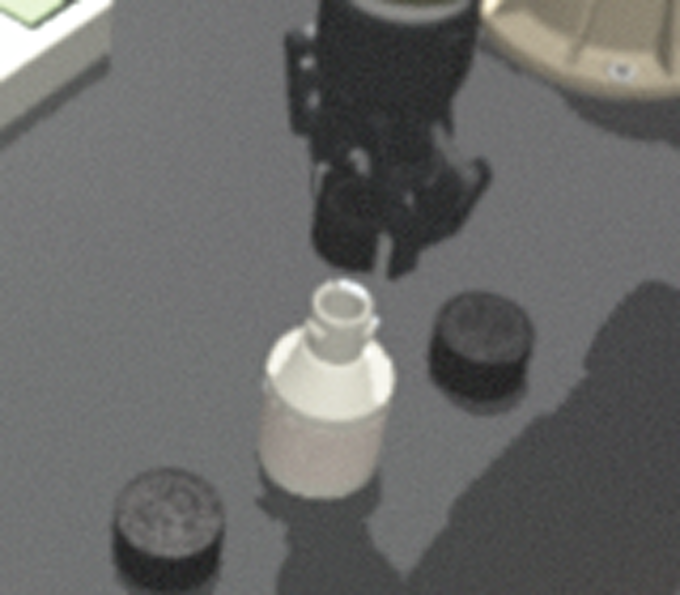

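The picture shows the open mouth at crop (342,300), with the cap held level above it. The cap's lower edge is at about z 0.181, 49 mm above the mouth. The lid is flat and everything is still, so I hand in.

```bash
python3 -c "
from workcell import order
print(order.hand_in())"
```

```text
the job is handed in; nothing more can be done
None
```

The colorimeter lid is snapped shut, and the reagent bottle stands open with its cap held level above the mouth. I handed the job in at about 21 s of the 53 s allowed.

**What I did**
- **Lid:** I pressed it from its outer face until it snapped home.
- **Cap:** I gripped it with 80 N, pushed it down about 4.4 mm at 15–20 N and turned it about 62° anticlockwise. It then came off with no load on the wrist.

**Last checks**
- **Lid:** its face is flat along its length at about 77 mm, with a slope of about 0.006 rad.
- **Bottle:** it is upright on the bench and slid about 4 mm while the cap was turned.
- **Cap:** it is held at a 47 mm jaw gap, its lower edge about 49 mm above the mouth. The tool is straight down and at rest, about 2 mm off the bottle's axis. A direct circle fit of the held cap was poor because the fingers were in view: it read about 5 mm off the axis, with a 4 mm residual.
- **Bystanders:** the water bottle, amber bottle and rack were never approached.

**What went wrong or disagreed**
- **Fingertip position:** the shut fingertips were about 18 mm behind the reported TCP, not 11 mm ahead of it as the text says. Both the depth picture and the contact with the lid showed this, and I worked with the measured value.
- **First lid attempt:** because of this offset, the finger bore on the lid's front edge with up to about 37 N upward and 18 N sideways. I then backed off and tried again.

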